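# Latch the movement in its test stand and press on the setting knob

### The arm

A 7-joint arm with a two-finger parallel gripper is mounted at the origin on the work surface. World frame = base frame: x ahead of the robot, y to its left, z up, the work surface at z = 0. Lengths are in m, angles in degrees, forces in N, time in s.
With the tool pointing down it reaches from about 0.35 to 0.9 m from the base axis. Payload 7.2 kg.
Tool frame: the origin (TCP) lies on the centre line of the jaws, within the pads' length; the fingertips stand 22 mm ahead of it and the grasp point (between the pads) lies 3 mm ahead of it; z points along the fingers, y is the line along which they close (so a half turn about z gives the same grasp; the last joint's range is limited). The gripper opens to 88 mm and grips with 3 to 60 N. Pads are 20 mm wide; open, the fingers measure 115 mm over their backs; the gripper's body (75 mm by 178 mm) begins 61 mm behind the grasp point.
Start: joints at [-75.413, 23.554, -0.728, 91.456, 0.321, 64.991, -4.71], TCP at [0.198, 0.593, 0.245] pointing down, gripper open.
Joint ranges: [-169.25, 169.25], [-16.82, 113.86], [-84.01, 82.57], [7.8, 145.47], [-59.2, 239.2], [7.22, 106.19], [-163.78, 163.78]. Speed limits (degrees/s): [136.94, 136.94, 172.46, 172.46, 180, 180, 180].

### API

Orientations are given as [roll, pitch, yaw] about the fixed x, y, z axes, in that order (R = Rz(yaw) Ry(pitch) Rx(roll)).
In Python, from plant import ctrl, read_camera, order gives the robot as it stands.
- The arm moves only by the shell command python3 -m jog 'ROWS' [OPENING] [FORCE]. ROWS is text: rows parted by semicolons, each of 4 numbers parted by spaces: the shift along the tool's x, y, z in units of 0.15 m (1.0 is 0.15 m), then the turn about the tool's z in units of 0.5 rad (1.0 is 0.5 rad). In form: x y z turn; .... A call has 1 to 8 rows; each row is the pose to reach, as a shift and turn from the pose commanded when the call began, along the tool's axes at that moment; what a row does not reach only later rows make up. A row lasts 1/12 s, in which the tool goes at most 41.7 mm and 7.16 degrees, less where a joint would pass 70% of its speed; a pose out of reach is approached as far as the arm can. A call with a number of a shift or a turn outside -1 to 1 is refused whole. A call with a gripper value outside its range is refused whole. OPENING is the opening, from 0 (shut) to 1 (fully open), set as the call begins (- or left out, the last holds). The fingers move at their own pace and stop on an object; FORCE is the grip in N (left out, the last holds). Time passes only in rows, so rows that repeat a pose let the fingers close. It gives the time, the measured TCP pose, the force, the opening and the grip force at its end, in the units of the state.
- ctrl.observe(): the state, without advancing time (a new reading comes with each control period).
- read_camera(name): name is "scene" or "top" or "wrist"; returns a dict with "color" (480x640x3 uint8, blue, green, red), "vertical_fov" (degrees; the focal length in pixels is half the picture's height over the tangent of half this angle, whatever the lens; pixels are square), "cx", "cy" (the principal point, pixels), "eye" and "rotation" of the camera in the world. Camera axes: x right, y up, looking along -z (the intrinsics and any distortion apply to the point x, -y, -z); pixel columns grow to the right and rows downward; lengths in m; the calibration is good to about 2 mm. A picture is of the moment at which its call begins. There is no depth.
- order.job_done(): hands the job in; it is judged then, once.
The state is a dict: "time_s": time; "joint_pos": joint angles; "qd": joint speeds; "joint_efforts": joint torques, N m; "ee_pos": TCP position; "ee_rot": TCP orientation; "ft_force": force on the tool from outside, world axes, zero at the start; "torque": the same for the moment, N m; "gripper_width": finger opening in m; "finger_force": force on a finger pad.
Only numpy, scipy, OpenCV 4.12 (cv2) and the standard library are available. Lean on these libraries where they do the work, as an engineer would, in place of code of your own. Each camera call takes 0.05 s, during which the arm holds its last target. There are 200 camera calls.

### The job

First swing the brass hasp strap down over its staple until it rests fully home across the clock movement. Then fit the walnut pointer knob on the D-shaped setting shaft on top of the movement, turned so that its nose points the way the shaft's flat faces, push it fully onto the shaft and press the sprung shaft down as far as it goes. Finish holding: do not let go, your gripper stays on the knob and keeps pressing it down. Leave the loose pinion wheel, finial, dial disc and clock hand where they lie.

Things in the scene. Friction and masses are not known exactly. Their poses are not given: they have to be found in the camera images.
- stand: The fixed test stand: oak base 200 (x) x 190 (y) x 30 mm, carrying a brass clock movement 120 x 104 mm with its top plate at 75 mm height and the setting shaft upright in its middle. Origin at the centre of its underside, on the shaft's axis; z up. Along one side (x = -45 mm) the hasp strap lies along y between two dark posts, 22 x 14 mm; a steel staple on the +y post stands up to 88 mm height.
- hasp_hinge (a point): Point fixed on the stand: the middle of the hasp's hinge pin, 79 mm above the shelf. z is up; y runs level from the hinge to the staple (the line of the closed strap), the staple's middle being at y = +127 mm; the setting shaft's axis is at x = +45, y = +66 mm from here. The pin lies along x.
- hasp (a joint): Angle of the hasp strap in rad: 0 = closed, lying level in its catch over the staple (a stop); larger = swung up, at most 1.2 (starts 0.5 to 1.0). The strap turns about the hinge pin (x axis of hasp_hinge), its end rising; it stays where it is left and takes about 0.1 N m to move, so pressing it down from above with closed fingers closes it.
- hasp_end (a point): Middle of the upper face of the strap's free end, 143 mm from the hinge pin and 2 mm above the strap's centre line. The strap is brass, 21 mm wide, 4 mm thick, 147 mm long, with a slot for the staple from 116 to 139 mm; between 20 and 110 mm from the hinge it is plain flat bar. Closed, its upper face is at 81 mm height.
- shaft_top (a point): Centre (on the axis) of the upper end of the vertical steel D-shaft: a 16 mm round with one flat 3 mm from the axis, top edge chamfered 1.5 mm. z is up (the axis), x points out of the flat. Free, the top is 107 mm above the shelf, 26 mm above the dark round collar (30 mm across) it stands in. It does not turn. It sinks when pressed.
- shaft (a joint): How far the D-shaft is pressed down, in m: 0 = free, 0.008 = on its stop. A spring pushes it up with 4 N at the start and 10 N at the stop.
- knob_mid (a point): Centre of the loose walnut pointer knob (about 90 g), on its bore axis, halfway up. z is up, x points to its nose. It stands upright, 46 mm tall, 30 mm wide (y) with flat parallel sides over the full height, straight from x = -12 to +16 mm: grip across them. Rounded back at x = -27, pointed nose at x = +30 mm, brass line on top towards the nose. The lowest 16 mm are shorter: x = -16 to +16 mm.
- knob_foot (a point): Point on the bore axis at the knob's underside. The blind D-bore opens here: 16 mm deep, 18 mm round with its flat 4 mm from the axis on the nose (+x) side, i.e. 1 mm clearance all round. Fully on, the shaft's top meets the bore's floor, so this point is 16 mm below shaft_top.
- knob_nose (a point): Tip of the knob's nose, at the top edge: 30 mm along x from the bore axis, 46 mm above the underside.
- pinion: Bystander: loose brass pinion wheel, 48 mm across, 50 mm tall, standing; origin at the centre of its underside.
- finial: Bystander: loose turned walnut finial, 38 mm across, 78 mm tall, standing; origin at the centre of its underside.
- dial: Bystander: loose porcelain dial disc, 90 mm across, 5 mm thick, lying flat; origin at the centre of its underside.
- clock_hand: Bystander: loose blued steel clock hand, 97 mm long, 20 mm wide, 4 mm thick, lying flat along its x; origin at its underside.
Not all that is in view belongs to the job. What is shaped like the part that bears knob_mid but white is not meant.

How it is judged:
By the outcome, as a careful person would: the job done as asked, in the order asked, and still so for the second after the job is handed in, while the arm keeps its last pose, push and grip.
It also fails if it takes over 56 s, if anything falls off the work surface, if the arm or the gripper's body presses on something with over 40 N, if the wrist force passes 120 N, or if a joint passes its speed limit or range.

## Working session

There is one attempt and no reset: what is moved stays moved. The work goes in short steps, Python scripts to look and compute and a shell command to move; the robot and the scene stay as the last step left them, time stands still between calls to the robot, and variables do not carry over. Pictures are saved under pics/ and viewed, at most 10 in all, crops included, and the job is handed in when it is done.

```bash
mkdir -p pics; ls; cat > h.py <<'E'
import numpy as np,cv2,sys
from plant import ctrl,read_camera,order
def snap(n,f):
    c=read_camera(n); cv2.imwrite(f,c["color"]); 
    import pickle; pickle.dump(c,open(f[:-3]+'pkl','wb')); return c
def load(f):
    import pickle; return pickle.load(open(f[:-3]+'pkl','rb'))
def K(c):
    f=240/np.tan(np.radians(c["vertical_fov"])/2); return f
def proj(c,P):
    p=(np.atleast_2d(P)-c["eye"])@np.array(c["rotation"]); f=K(c)
    return np.c_[c["cx"]+f*p[:,0]/-p[:,2], c["cy"]-f*p[:,1]/-p[:,2]]
def at(c,u,v,z):
    f=K(c); d=np.array(c["rotation"])@np.array([(u-c["cx"])/f,-(v-c["cy"])/f,-1]); e=np.array(c["eye"])
    return e+d*(z-e[2])/d[2]
E
python3 - <<'E'
from h import *
for n in("top","scene"):
    c=snap(n,f"pics/{n}1.png"); print({k:v for k,v in c.items() if k!="color"})
print(ctrl.observe())
E
```

```text
pics
{'vertical_fov': 56.04623215321951, 'cx': 318.0185327534065, 'cy': 238.50769857906795, 'eye': array([0.40281524, 0.10298325, 0.80822645]), 'rotation': array([ 1.20179812e+01, -3.03777631e-02, -9.22881189e+01])}
{'vertical_fov': 50.004057244447964, 'cx': 328.40680982253326, 'cy': 240.57483680824006, 'eye': array([1.21531017, 0.07327235, 0.66799156]), 'rotation': array([50.37222128, -1.29382674, 89.07002403])}
{'time_s': 0.1, 'joint_pos': array([-75.41309522,  23.59557824,  -0.72747871,  91.49701728,
         0.31986957,  64.98914448,  -4.71034237]), 'qd': array([-0.02082488, -0.16358153,  0.01911156, -0.09257183, -0.04557479,
        0.03532844, -0.04706839]), 'joint_efforts': array([ 3.78416822e-03, -5.89099038e+01,  6.44242242e-01, -2.91714817e+01,
       -5.38077950e-02,  1.44883231e-02,  8.80625748e-05]), 'ee_pos': array([0.19816765, 0.59233038, 0.24390762]), 'ee_rot': array([-1.79920446e+02,  5.04847344e-03,  1.61505062e+02]), 'ft_force': array([-0.33229981,  0.27972833, -0.17023863]), 'torque': array([-0.0200818 ,  0.03990942,  0.0176223 ]), 'finger_force': 0.0, 'gripper_width': 0.0875451424343045}
```

View pics/top1.png

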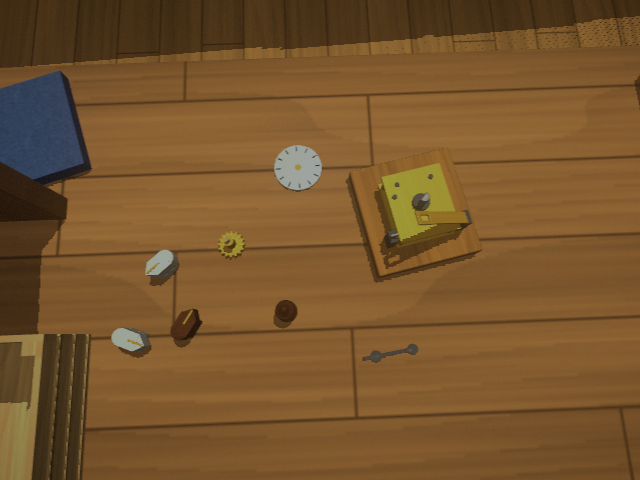

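View pics/scene1.png

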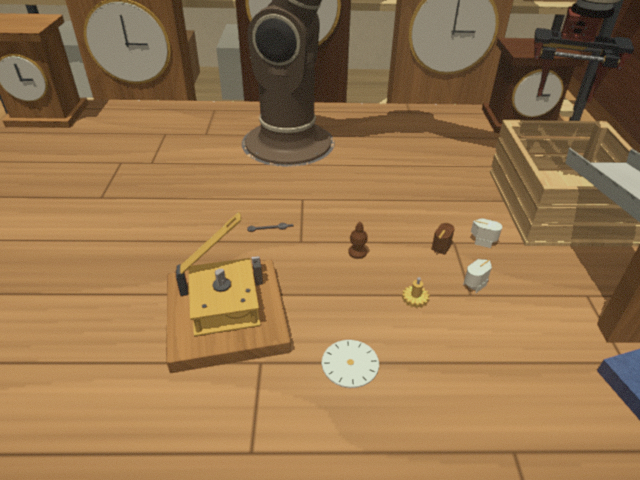

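The top view shows what could be mistaken for the knob: a brown pointer (187,324), white pointers (161,265) and (130,340), and the brown finial (286,310). The walnut one at (187,324) fits the description. The stand is around (415,213), with its hasp up and hinged at about (465,217). I'll check both in one enlarged crop.

```bash
cat >> h.py <<'E'
from scipy.spatial.transform import Rotation as Rn
_l=load
def fix(c):
    c=dict(c); c["rotation"]=Rn.from_euler('xyz',c["rotation"],degrees=True).as_matrix(); return c
def load(f): return fix(_l(f))
E
python3 - <<'E'
from h import *
t=load("pics/top1.png");s=load("pics/scene1.png")
a=cv2.resize(t["color"][130:290,340:490],(400,427),interpolation=cv2.INTER_CUBIC)
b=cv2.resize(t["color"][290:360,150:217],(400,418),interpolation=cv2.INTER_CUBIC)
im=np.zeros((427,800,3),np.uint8);im[:,:400]=a;im[:418,400:]=b
cv2.imwrite("pics/crop1.png",cv2.convertScaleAbs(im,alpha=1.6,beta=10))
# consistency: top->world->scene
for nm,u,v,z in [("shaft",420,199,.107),("knob",187,324,.046),("dial",298,167,.005),("finial",286,310,.078)]:
    P=at(t,u,v,z); print(nm,P.round(4),proj(s,P).round(0))
E
```

```text
shaft [ 0.6108 -0.0711  0.107 ] [[224. 269.]]
knob [0.4285 0.3193 0.046 ] [[440. 230.]]
dial [0.7128 0.1279 0.005 ] [[348. 361.]]
finial [0.4432 0.1523 0.078 ] [[357. 221.]]
```

View pics/crop1.png

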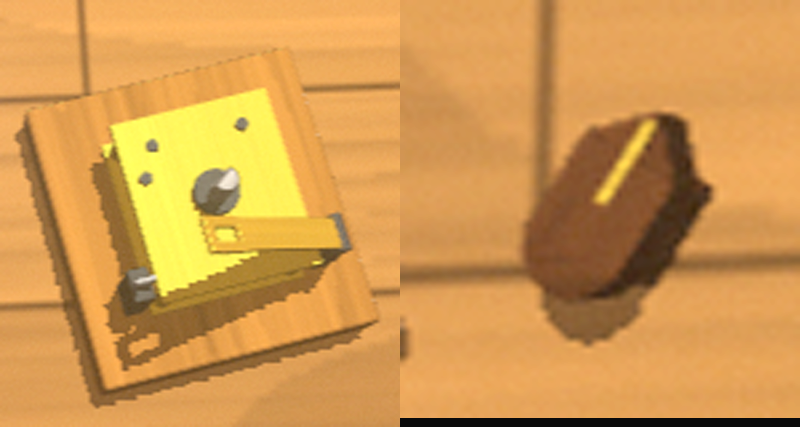

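The crop confirms the walnut pointer, with its brass line running from (597,203) to the nose end at (655,122). The stand's base corners are at crop (25,115), (288,48), (380,320) and (105,388). The hinge is on the right and the staple on the left at (140,285).

```bash
python3 - <<'E'
from h import *
t=load("pics/top1.png")
S=lambda x,y,z:at(t,340+x/2.667,130+y/2.667,z)
N=lambda x,y,z:at(t,150+x/5.97,290+y/5.97,z)
C=[S(*p,.03) for p in[(25,115),(288,48),(380,320),(105,388)]] # TL,TR,BR,BL
print(np.array(C).round(4)); c=np.mean(C,0)
for i in range(4): print(np.linalg.norm(C[i]-C[i-1]).round(4))
yv=C[0]-C[1]+C[3]-C[2]; xv=C[0]-C[3]+C[1]-C[2]
print("c",c.round(4),"yaw x",np.degrees(np.arctan2(xv[1],xv[0])),"yaw y",np.degrees(np.arctan2(yv[1],yv[0]))-90)
P=[S(*p,.075) for p in[(110,127),(268,88),(322,262),(160,297)]]
print(np.array(P).round(4),np.mean(P,0).round(4),[np.linalg.norm(P[i]-P[i-1]).round(4) for i in range(4)])
a,b=N(597,203,.046),N(655,122,.046);d=b-a
print("knob line",a.round(4),b.round(4),np.degrees(np.arctan2(d[1],d[0])),np.linalg.norm(d))
print("back",N(537,280,.046))
print("collar",S(217,190,.081))
E
```

```text
[[ 0.6877  0.0341  0.03  ]
 [ 0.7293 -0.1503  0.03  ]
 [ 0.5363 -0.1917  0.03  ]
 [ 0.4986 -0.0077  0.03  ]]
0.1937
0.1889
0.1974
0.1878
c [ 0.613  -0.0789  0.03  ] yaw x 12.285508777527422 yaw y 12.143918304063135
[[ 0.6609 -0.016   0.075 ]
 [ 0.6834 -0.1199  0.075 ]
 [ 0.5668 -0.1426  0.075 ]
 [ 0.5485 -0.0394  0.075 ]] [ 0.6149 -0.0795  0.075 ] [np.float64(0.1148), np.float64(0.1063), np.float64(0.1187), np.float64(0.1048)]
knob line [0.4244 0.2148 0.046 ] [0.446  0.1984 0.046 ] -37.17059803808101 0.02716626917120393
back [0.40407885 0.2315493  0.046     ]
collar [ 0.61449137 -0.07947458  0.081     ]
```

```bash
python3 - <<'E'
from h import *
t=load("pics/top1.png")
N=lambda x,y,z:at(t,150+(x-400)/5.97,290+y/5.97,z)
a,b=N(597,203,.046),N(655,122,.046);d=b-a
print("knob line",a.round(4),b.round(4),np.degrees(np.arctan2(d[1],d[0])),np.linalg.norm(d))
print("back",N(537,280,.046).round(4))
y=np.radians(12.2);R=np.array([[np.cos(y),-np.sin(y)],[np.sin(y),np.cos(y)]]);c=np.array([.614,-.079])
for n,p in dict(hinge=(-45,-66),staple=(-45,61),mid=(-45,9)).items(): print(n,(c+R@np.array(p)/1e3).round(4))
# hasp angle from strap-end pixel in scene: corner mid approx
s=load("pics/scene1.png"); h=c+R@np.array([-.045,-.066])
for a in np.arange(.4,1.05,.1):
    e=np.r_[h+R@np.array([0,.147*np.cos(a)]),.079+.147*np.sin(a)]; print(a.round(1),proj(s,e).round(0),proj(t,e).round(0))
print(ctrl.observe()["time_s"],Rn.from_euler('xyz',ctrl.observe()["ee_rot"],degrees=True).as_matrix().round(3))
E
```

```text
knob line [0.4288 0.326  0.046 ] [0.4505 0.3103 0.046 ] -35.95842502689431 0.026775248563538193
back [0.4085 0.3421 0.046 ]
hinge [ 0.584 -0.153]
staple [ 0.5571 -0.0289]
mid [ 0.5681 -0.0797]
0.4 [[257. 233.]] [[395. 229.]]
0.5 [[253. 227.]] [[400. 226.]]
0.6 [[248. 222.]] [[407. 223.]]
0.7 [[241. 217.]] [[414. 220.]]
0.8 [[234. 212.]] [[422. 216.]]
0.9 [[227. 208.]] [[431. 212.]]
1.0 [[218. 204.]] [[441. 209.]]
0.1 [[-0.948  0.317 -0.   ]
 [ 0.317  0.948 -0.001]
 [-0.    -0.001 -1.   ]]
```

```bash
python3 -m jog '-1 -0.6 0 0;-1 -0.6 0 0;-1 -0.6 0 0;-1 -0.6 0 0;-1 -0.6 0 0' 0 20; python3 -m jog '-1 -0.6 0 0.61;-1 -0.6 0 0.61;-1 -0.6 0 0.61;-1 -0.6 0 0.61;-1 -0.6 0 0.61;-1 -0.6 0 0.61;-1 -0.6 0 0.61'
python3 - <<'E'
from h import *
c=fix(snap("wrist","pics/w1.png")); print(c["eye"],c["rotation"].round(3),c["cx"],c["cy"],c["vertical_fov"]);o=ctrl.observe();print(o["ee_pos"],o["ee_rot"])
print(proj(c,[.43,.326,.046]))
E
```

```text
time_s: 0.52
ee_pos: [0.3175, 0.4536, 0.2446]
ee_rot: [-179.9, 0.2, 161.0]
ft_force: [1.2, -0.1, -0.7]
gripper_width: 0.0577
finger_force: 0.0
time_s: 1.1
ee_pos: [0.4253, 0.3272, 0.2445]
ee_rot: [-180.0, -0.0, 144.0]
ft_force: [-0.2, -0.3, -0.5]
gripper_width: 0.0113
finger_force: 0.0
[0.35621691 0.3759783  0.38332677] [[ 0.587 -0.771 -0.246]
 [ 0.81   0.559  0.178]
 [-0.    -0.304  0.953]] 321.08924508076933 238.74376738273176 64.02044736750943
[0.42457993 0.3281541  0.24439805] [-1.79987021e+02 -5.52674649e-02  1.44113957e+02]
[[324.33736209 219.44666877]]
```

View pics/w1.png

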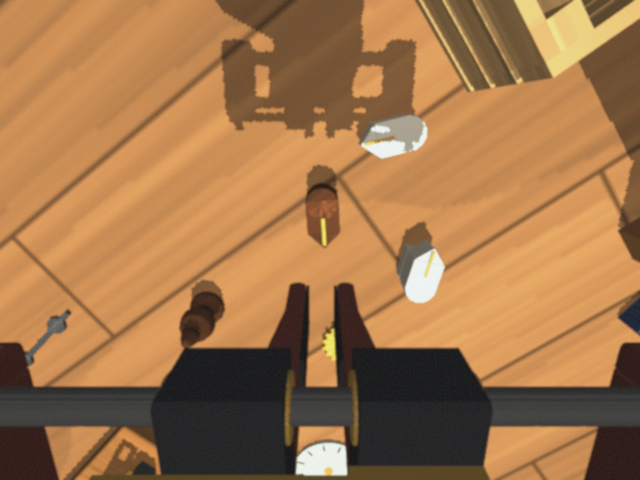

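The wrist view shows the walnut knob at (323,218), with its line from (322,219) to (324,245) almost along the tool's x axis.

```bash
python3 - <<'E'
from h import *
c=load("pics/w1.png")
a,b=at(c,322.3,219,.046),at(c,324.3,245,.046);d=b-a
print(a,b,np.degrees(np.arctan2(d[1],d[0])),np.linalg.norm(d))
l,r=at(c,306.5,205,.046),at(c,338,205,.046);print(l,r,np.linalg.norm(l-r),at(c,322,183,.046))
o=ctrl.observe();R=Rn.from_euler('xyz',o["ee_rot"],degrees=True).as_matrix()
D=np.array([.568,-.080,.245])-o["ee_pos"];print((R.T@D/.15).round(3))
im=c["color"][165:265,270:380];cv2.imwrite("pics/w1c.png",cv2.resize(im,None,fx=5,fy=5,interpolation=cv2.INTER_CUBIC))
E
```

```text
[0.42857538 0.32474854 0.046     ] [0.44982268 0.31165783 0.046     ] -31.637693642784086 0.02495624608245184
[0.40975053 0.32087843 0.046     ] [0.42633856 0.3437524  0.046     ] 0.028255641272669014 [0.40188005 0.34374476 0.046     ]
[-2.37  -1.644 -0.006]
```

```bash
python3 -m jog '-0.9 0.7 0 0;-0.9 0.7 0 0;-0.9 0.7 0 0;-0.9 0.7 0 0;-0.9 0.7 0 0;-0.9 0.7 0 0'; python3 -m jog '-0.95 0.75 0 0;-0.95 0.75 0 0;-0.95 0.75 0 0;-0.95 0.75 0 0;-0.95 0.75 0 0;-0.95 0.75 0 0'
python3 - <<'E'
from h import *
o=ctrl.observe();R=Rn.from_euler('xyz',o["ee_rot"],degrees=True).as_matrix()
D=np.array([.568,-.080,.245])-o["ee_pos"];print((R.T@D/.15).round(3))
E
```

```text
time_s: 1.65
ee_pos: [0.5971, 0.334, 0.2427]
ee_rot: [-179.9, -0.0, 144.1]
ft_force: [-0.5, -0.3, 0.2]
gripper_width: 0.0001
finger_force: 0.0
time_s: 2.15
ee_pos: [0.7784, 0.341, 0.2414]
ee_rot: [-179.9, -0.1, 144.0]
ft_force: [-0.3, 0.5, -1.7]
gripper_width: 0.0002
finger_force: 0.0
[-0.512 -3.096 -0.017]
```

```bash
python3 -m jog '-0.17 -1 -0.1 0;-0.17 -1 -0.1 0;-0.17 -1 -0.1 0;-0.17 -1 -0.1 0;-0.17 -1 -0.1 0'; python3 -m jog '-0.17 -1 -0.1 0;-0.17 -1 -0.1 0;-0.17 -1 -0.1 0;-0.17 -1 -0.1 0;-0.17 -1 -0.1 0'; python3 -m jog '-0.17 -0.9 -0.1 0;-0.17 -0.9 -0.1 0;-0.17 -0.9 -0.1 0;-0.17 -0.9 -0.1 0;-0.17 -0.9 -0.1 0;-0.17 -0.9 -0.1 0;-0.17 -0.9 -0.1 0'
python3 - <<'E'
from h import *
c=fix(snap("wrist","pics/w2.png"))
o=ctrl.observe();R=Rn.from_euler('xyz',o["ee_rot"],degrees=True).as_matrix()
D=np.array([.568,-.080,.245])-o["ee_pos"];print((R.T@D/.15).round(3));print(proj(c,[.614,-.079,.107]))
E
```

```text
time_s: 2.57
ee_pos: [0.7077, 0.1984, 0.2628]
ee_rot: [-180.0, 0.1, 143.8]
ft_force: [1.9, -1.3, 0.9]
gripper_width: 0.0009
finger_force: 0.0
time_s: 2.98
ee_pos: [0.6401, 0.0625, 0.277]
ee_rot: [180.0, 0.1, 143.8]
ft_force: [0.9, -0.5, 0.6]
gripper_width: 0.0002
finger_force: 0.0
time_s: 3.57
ee_pos: [0.5847, -0.0536, 0.2896]
ee_rot: [179.9, -0.0, 144.3]
ft_force: [-0.3, 0.9, -0.6]
gripper_width: 0.0004
finger_force: 0.0
[-0.012 -0.208  0.296]
[[318.01724372 260.91433917]]
```

View pics/w2.png

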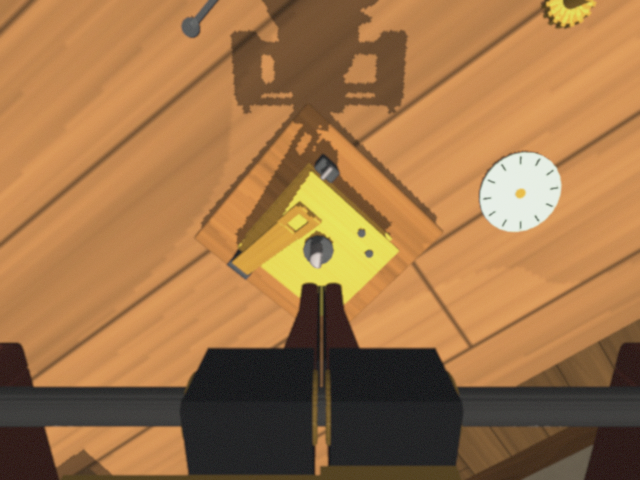

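The stand sits where predicted: shaft at (317,255), strap up from its hinge at (238,264), staple post at (326,166). I'll move over the strap and press down.

```bash
python3 -m jog '-0.01 -0.21 0 0;-0.01 -0.21 0.3 0;-0.01 -0.21 0.6 0;-0.01 -0.21 0.6 0;-0.01 -0.21 0.6 0;-0.01 -0.21 0.6 0'; python3 -m jog '0 0 0.05 0;0 0 0.1 0;0 0 0.15 0;0 0 0.2 0;0 0 0.25 0;0 0 0.3 0;0 0 0.35 0;0 0 0.4 0'; python3 -m jog '0 0 0.04 0;0 0 0.08 0;0 0 0.12 0;0 0 0.15 0;0 0 0.15 0'
```

```text
time_s: 4.12
ee_pos: [0.568, -0.0822, 0.2004]
ee_rot: [180.0, -0.0, 144.1]
ft_force: [1.0, -0.2, -0.1]
gripper_width: 0.0001
finger_force: 0.0
time_s: 4.78
ee_pos: [0.5671, -0.0835, 0.1388]
ee_rot: [-180.0, -0.0, 144.0]
ft_force: [1.0, 0.5, 1.0]
gripper_width: 0.0001
finger_force: 0.4
time_s: 5.2
ee_pos: [0.5667, -0.0834, 0.1161]
ee_rot: [-180.0, -0.1, 144.0]
ft_force: [0.6, 0.8, -1.0]
gripper_width: 0.0007
finger_force: 0.0
```

```bash
python3 -m jog '0 0 0.03 0;0 0 0.06 0;0 0 0.08 0;0 0 0.08 0;0 0 0.08 0'; python3 -m jog '0 0 0.01 0;0 0 0.02 0;0 0 0.03 0;0 0 0.03 0;0 0 0.03 0'
```

```text
time_s: 5.62
ee_pos: [0.567, -0.0835, 0.1049]
ee_rot: [-180.0, -0.0, 144.0]
ft_force: [-0.4, 0.1, 0.5]
gripper_width: 0.0003
finger_force: 0.0
time_s: 6.03
ee_pos: [0.5674, -0.0836, 0.103]
ee_rot: [179.9, 0.0, 144.0]
ft_force: [-7.5, 1.3, 22.3]
gripper_width: 0.0003
finger_force: 10.9
```

Contact at 22 N with the tip at 81 mm, which is the closed height. Now I'll lift and look at the strap and the shaft's flat.

```bash
python3 -m jog '0 0 -0.2 0;0 0 -0.5 0;0 0.2 -0.8 0;0.15 0.2 -0.9 0;0.15 0.2 -0.9 0;0.15 0.2 -0.9 0;0.15 0.2 -0.9 0'
python3 - <<'E'
from h import *
c=fix(snap("wrist","pics/w3.png")); p=proj(c,[.614,-.079,.1])[0].astype(int);print(p)
t=snap("top","pics/top3.png")
im=np.zeros((600,800,3),np.uint8)
u,v=max(p[0]-40,0),p[1]-30
im[:,:500]=cv2.resize(c["color"][v-30:v+66,u:u+80],(500,600),interpolation=cv2.INTER_CUBIC)
print("off",u,v-30)
im[:300,500:]=cv2.resize(c["color"],(300,300))
im[300:,500:]=cv2.resize(t["color"][140:280,345:485],(300,300),interpolation=cv2.INTER_CUBIC)
cv2.imwrite("pics/crop3.png",cv2.convertScaleAbs(im,alpha=1.4))
E
```

```text
time_s: 6.62
ee_pos: [0.5661, -0.0463, 0.2351]
ee_rot: [-180.0, -0.0, 144.0]
ft_force: [0.3, 0.6, -0.9]
gripper_width: 0.0005
finger_force: 0.0
[324 305]
off 284 245
```

View pics/crop3.png

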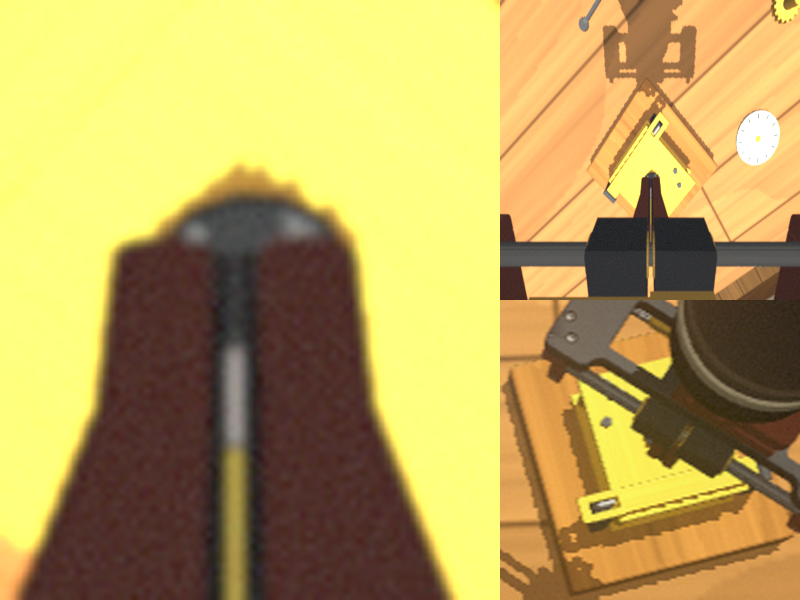

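The hasp is closed, with the staple through the slot (lower right). The finger hides the shaft, so I'll shift along tool −x and look again.

```bash
python3 -m jog '-0.5 0.1 0 0;-0.5 0.1 0 0;-0.5 0.1 0 0;-0.5 0.1 0 0'
python3 - <<'E'
from h import *
c=fix(snap("wrist","pics/w4.png")); p=proj(c,[.614,-.079,.1])[0].astype(int);print(p)
u,v=p[0]-40,p[1]-30
print("off",u,v,c["eye"])
cv2.imwrite("pics/crop4.png",cv2.convertScaleAbs(cv2.resize(c["color"][v:v+60,u:u+80],(800,600),interpolation=cv2.INTER_CUBIC),alpha=1.3))
E
```

```text
time_s: 7.05
ee_pos: [0.6361, -0.0798, 0.233]
ee_rot: [-179.8, -0.1, 143.9]
ft_force: [0.4, -0.5, 0.6]
gripper_width: 0.0003
finger_force: 0.0
[306 212]
off 266 182 [ 0.56756617 -0.03072919  0.37198757]
```

View pics/crop4.png

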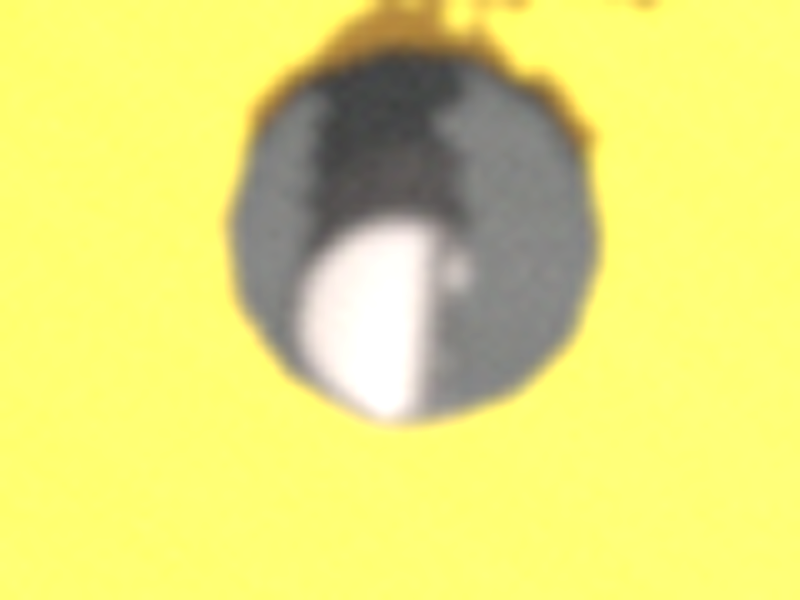

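The enlarged crop shows the collar centred at about (415,238). The white D top has its flat edge from (432,222) to (412,415), facing right in the picture.

```bash
python3 - <<'E'
from h import *
c=load("pics/w4.png"); o=ctrl.observe()
W=lambda x,y,z:at(c,266+x/10-.45,182+y/10-.45,z)
a,b=W(432,222,.107),W(412,415,.107);d=b-a
for nm,e in(("z.107",d),): 
    n=np.degrees(np.arctan2(d[1],d[0])); print("edge dir",n,"len",np.linalg.norm(d),"mid",(a+b)/2)
rt=W(500,318,.107)-W(400,318,.107);print("right dir",np.degrees(np.arctan2(rt[1],rt[0])))
# ellipse fit of arc pts -> circle in world
from scipy.optimize import least_squares
def circ(pts,z):
    P=np.array([W(*p,z)[:2] for p in pts]);f=lambda q:np.hypot(*(P-q[:2]).T)-q[2]
    r=least_squares(f,[*P.mean(0),.01]);return r.x.round(4),(r.fun*1e3).round(1)
print("top",circ([(400,212),(340,240),(302,300),(305,345),(340,397),(388,420)],.107))
print("collar",circ([(410,50),(320,75),(255,130),(230,235),(240,300),(300,380),(400,425),(500,400),(570,325),(597,240),(560,115),(480,65)],.081))
E
```

```text
edge dir -42.416170216240324 len 0.014154623886587508 mid [ 0.61418167 -0.07743361  0.107     ]
right dir 53.982553118066285
top (array([ 0.6136, -0.0781,  0.0076]), array([ 0.1, -0.2,  0.1,  0. , -0. , -0. ]))
collar (array([ 0.6131, -0.0787,  0.0145]), array([ 0.1, -0. ,  0.2, -0.4, -0.1, -0. ,  0.6,  0.1, -0.5, -0.2,  0.4,
       -0. ]))
```

```bash
cat > edge.py <<'E'
from h import *
def run(f,axis=(.6133,-.0785)):
    c=load(f); g=c["color"][...,0].astype(float)  # blue: brass low, steel high
    u,v=proj(c,[*axis,.107])[0]; print("px",u.round(1),v.round(1))
    x0,y0=int(u)-14,int(v)-14; s=g[y0:y0+30,x0:x0+30]; m=(s>170).astype(np.uint8)
    for r in s[::1]: print(' '.join('%3d'%q for q in r))
    pts=[]
    for j,r in enumerate(s):
        w=np.where(r>170)[0]
        if len(w)>3:
            k=w[-1]; pts.append((x0+k+(r[k]-170)/(r[k]-r[k+1]),y0+j))
    print(np.round(pts,1).tolist())
    P=np.array([at(c,*p,.107)[:2] for p in pts[1:-1]]); q=P.mean(0); d=np.linalg.svd(P-q)[2][0]
    print("normal",np.degrees(np.arctan2(d[1],d[0]))%180-90,np.degrees(np.arctan2(d[1],d[0]))%180+90-180,"mid",q)
run(sys.argv[1])
E
python3 edge.py pics/w4.png
```

```text
px 305.8 213.4
 95  98  99 100  98  90  78  60  59  60  58  62  63  66  69  69  69  68  68  72  79  90 101  99 102 100 103 102 101 100
 95 100  99  99  97  90  75  66  61  60  66  60  62  68  66  67  63  68  67  69  80  91 100 101 100  99 101 101 100 102
101 101 101  96  94  82  70  63  60  65  65  64  67  66  68  67  65  69  66  69  79  88 100 101  99  99 100  99 102 100
101 102 102 102  94  84  69  61  63  63  64  65  69  72  73  75  75  72  70  67  69  85  96 100 102 102 100  99 100 100
101 103 101 101  98  91  76  64  61  68  71  80  90  96 101 101  97  87  81  72  71  78  93  98 104 101 102 101 103 101
102 101 102 101  99  91  77  64  70  80  97 112 123 135 139 139 135 121 106  89  81  83  93 102 104 103 102 104 102 103
101 102  98 103  98  88  75  73  88 112 132 150 162 168 172 173 165 147 125 104  93  93 100 103 104 104 105 105 105 102
102 103 104 103  96  85  75  89 117 143 165 175 181 186 186 187 180 160 132 112 107 102 103 102 101 106 103 101 104 104
103 104 102 103  97  87  95 123 150 167 179 186 188 189 192 190 182 162 134 119 122 118 108 104 103 103 103 104 104 104
103 1
[... 2160 characters left out ...]
89  88  87  89  90  88  93  91  92  90  88  90  89  90  90  90  89  88  90  89  89  89  92  92  92  90  93  92  93
 90  91  89  89  91  91  89  91  92  93  92  94  89  90  91  90  90  88  89  91  89  88  89  88  91  91  91  93  94  91
 88  91  89  87  91  89  90  92  90  92  94  92  92  92  90  87  88  91  90  89  89  89  89  91  89  90  91  93  92  92
[[307.5, 206.0], [307.6, 207.0], [307.5, 208.0], [307.5, 209.0], [307.5, 210.0], [307.4, 211.0], [307.3, 212.0], [307.3, 213.0], [307.2, 214.0], [307.1, 215.0], [307.0, 216.0], [307.0, 217.0], [306.9, 218.0], [306.8, 219.0], [306.6, 220.0], [306.6, 221.0], [306.2, 222.0]]
normal 49.15049424295546 49.15049424295546 mid [ 0.61425229 -0.07800579]
```

```bash
python3 -m jog '-0.1 0 0.1 0;-0.1 0 0.3 0;-0.1 0 0.35 0;-0.1 0 0.35 0;-0.1 0 0.35 0'
python3 - <<'E'
from h import *
snap("wrist","pics/w5.png")
E
python3 edge.py pics/w5.png
```

```text
time_s: 7.52
ee_pos: [0.6474, -0.0863, 0.1833]
ee_rot: [-180.0, -0.1, 144.0]
ft_force: [0.4, 0.4, 0.9]
gripper_width: 0.0005
finger_force: 0.0
px 299.2 212.0
 60  60  58  59  59  61  69  63  68  68  68  70  70  70  72  72  73  70  69  70  65  61  57  55  56  57  55  54  56  56
 57  54  57  58  59  64  66  67  71  71  70  72  75  74  79  78  76  73  71  69  63  63  60  55  56  55  55  55  56  53
 60  55  55  60  60  63  65  69  72  77  78  84  87  86  89  88  86  81  74  70  68  63  60  55  55  58  57  56  56  57
 54  53  55  61  61  67  73  75  81  90  93  98 100 100 101 101  96  90  84  77  70  67  60  59  57  59  58  57  55  55
 56  54  56  62  64  71  78  87  92  99 102 105 109 109 111 111 105  98  89  79  75  67  62  57  56  53  57  57  54  55
 52  59  60  62  71  80  89  96 100 108 107 110 114 115 114 114 109 100  88  78  77  72  67  61  58  57  54  56  60  56
 58  59  59  70  75  88  95 102 107 112 110 111 113 114 113 111 105  98  88  79  79  77  68  59  59  56  52  58  57  54
 57  57  66  74  86  98 102 106 108 109 112 111 112 113 114 109 107  97  89  83  80  80  73  60  58  5
[... 2567 characters left out ...]
95  95  93  93  94  93  91  91  89  91  92  96  96  94  93  92  94  94  95  95  97  95  96
[]edge.py:13: RuntimeWarning: Mean of empty slice.
  P=np.array([at(c,*p,.107)[:2] for p in pts[1:-1]]); q=P.mean(0); d=np.linalg.svd(P-q)[2][0]
  ret = ret.dtype.type(ret / rcount)
Traceback (most recent call last):
  File "edge.py", line 15, in <module>
    run(sys.argv[1])
    ~~~^^^^^^^^^^^^^
  File "edge.py", line 13, in run
    P=np.array([at(c,*p,.107)[:2] for p in pts[1:-1]]); q=P.mean(0); d=np.linalg.svd(P-q)[2][0]
                                                                       ~~~~~~~~~~~~~^^^^^
numpy.linalg.LinAlgError: 1-dimensional array given. Array must be at least two-dimensional
```

```bash
python3 - <<'E'
from h import *
c=load("pics/w5.png"); g=c["color"][...,0].astype(float); x0,y0=285,198
pts=[]
for j in range(5,23):
    r=g[y0+j,x0:x0+30]; k=max(i for i in range(10,19) if r[i]>93); pts.append((x0+k+(r[k]-93)/(r[k]-r[k+1]),y0+j))
P=np.array([at(c,*p,.107)[:2] for p in pts]);q=P.mean(0);d=np.linalg.svd(P-q)[2][0]
print(np.degrees(np.arctan2(d[1],d[0]))%180-90,q,(np.abs((P-q)@[-d[1],d[0]])*1e3).round(2))
n=np.array([-d[1],d[0]]);n*=np.sign(n[0]);print(q-1.5*n/1e3)
E
```

```text
48.512392208800776 [ 0.61396768 -0.07705244] [0.03 0.03 0.02 0.01 0.06 0.02 0.08 0.09 0.06 0.04 0.01 0.16 0.04 0.06
 0.04 0.05 0.13 0.04]
[ 0.61297399 -0.07817608]
```

The flat faces yaw ≈ 48.7° and the axis is at ≈ (0.6132, −0.0786). Next, back to the knob with a close look before grasping.

```bash
python3 -m jog '0 0 -0.2 0;0.85 0.46 -0.2 0;0.85 0.46 -0.2 0;0.85 0.46 -0.2 0;0.85 0.46 -0.2 0;0.85 0.46 -0.2 0' 0.7; python3 -m jog '0.85 0.46 0 0;0.85 0.46 0 0;0.85 0.46 0 0;0.85 0.46 0 0;0.85 0.46 0 0';python3 -m jog '0.85 0.46 0 0;0.85 0.46 0 0;0.85 0.46 0 0;0.85 0.46 0.2 0;0.85 0.46 0.2 0;0.85 0.46 0.2 0'
python3 - <<'E'
from h import *
c=fix(snap("wrist","pics/w6.png")); u,v=proj(c,[.43,.326,.046])[0].astype(int);print(u,v)
u-=50;v-=40;print("off",u,v);o=ctrl.observe();print(o["joint_pos"].round(1),o["time_s"])
cv2.imwrite("pics/crop6.png",cv2.convertScaleAbs(cv2.resize(c["color"][v:v+75,u:u+100],(800,600),interpolation=cv2.INTER_CUBIC),alpha=1.5,beta=15))
E
```

```text
time_s: 8.07
ee_pos: [0.5841, 0.0505, 0.2151]
ee_rot: [179.8, -0.1, 144.5]
ft_force: [0.0, 0.3, 0.0]
gripper_width: 0.0369
finger_force: 0.0
time_s: 8.48
ee_pos: [0.5213, 0.18, 0.2146]
ee_rot: [179.8, -0.1, 144.4]
ft_force: [0.1, -0.1, -0.2]
gripper_width: 0.0617
finger_force: 0.0
time_s: 8.98
ee_pos: [0.4603, 0.3052, 0.183]
ee_rot: [-179.9, 0.0, 144.1]
ft_force: [0.4, -0.1, 0.2]
gripper_width: 0.0614
finger_force: 0.0
321 185
off 271 145
[-45.9  20.    9.4 106.2  -3.9  54.1  19.2] 9.0333
```

View pics/crop6.png

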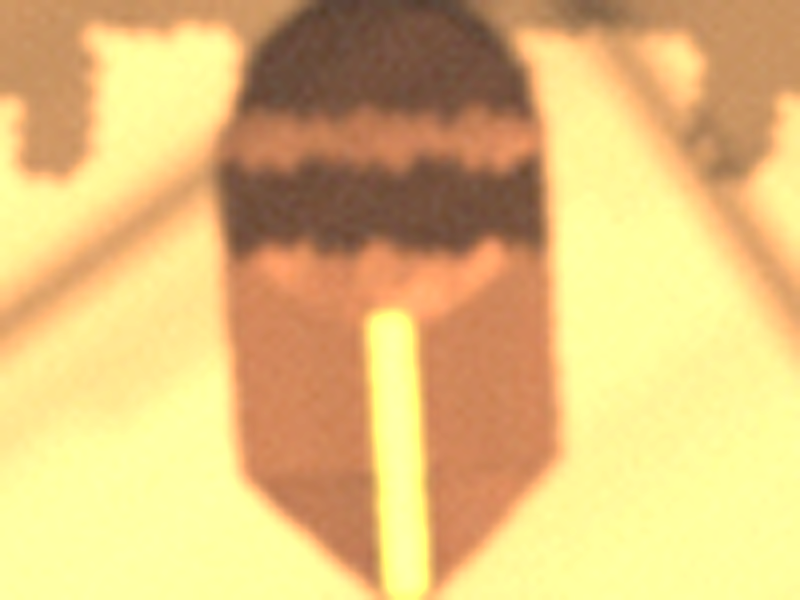

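Close view of the walnut knob: the straight sides end at the nose corners (240,470) and (560,458). The line runs from (390,312) to (405,598), and the side edges are at (228,250) and (543,240).

```bash
python3 - <<'E'
from h import *
c=load("pics/w6.png");W=lambda x,y:at(c,271+x/8-.44,145+y/8-.44,.046)[:2]
a,b=W(390,312),W(405,598);L,Rr=W(240,470),W(560,458);l2,r2=W(228,250),W(543,240)
ang=lambda d:np.degrees(np.arctan2(d[1],d[0]))
print("yaw",ang(b-a),ang(L-l2),ang(Rr-r2),"w",np.linalg.norm(L-Rr),np.linalg.norm(l2-r2))
y=np.radians(np.mean([ang(b-a),ang(L-l2),ang(Rr-r2)]));t=np.array([np.cos(y),np.sin(y)])
ctr=(L+Rr)/2-.016*t;print(np.degrees(y),"axis",ctr,"from tip",W(407,606)-.030*t, "line start",a)
o=ctrl.observe();R=Rn.from_euler('xyz',o["ee_rot"],degrees=True).as_matrix()
print((R.T@(np.r_[ctr,.032]-o["ee_pos"])/.15).round(3))
E
```

```text
yaw -32.92424766271166 -33.70398825359565 -30.57813031948475 w 0.02930981611741171 0.02822208294446526
-32.40212207859735 axis [0.42605597 0.32663998] from tip [0.42551263 0.32680526] line start [0.42772571 0.32552331]
[ 0.281 -0.018  1.012]
```

```bash
python3 -m jog '0.28 -0.02 0 -0.12;0.28 -0.02 0.2 -0.12;0.28 -0.02 0.5 -0.12;0.28 -0.02 0.75 -0.12;0.28 -0.02 0.9 -0.12;0.28 -0.02 1 -0.12;0.28 -0.02 1 -0.12;0.28 -0.02 1 -0.12'; python3 -m jog '0 0 0 0;0 0 0 0;0 0 0 0;0 0 0 0;0 0 0 0;0 0 0 0;0 0 0 0;0 0 0 0' 0 40
```

```text
time_s: 9.7
ee_pos: [0.4264, 0.3263, 0.0339]
ee_rot: [180.0, 0.1, 147.3]
ft_force: [-0.4, -0.2, 1.2]
gripper_width: 0.0617
finger_force: 0.0
time_s: 10.37
ee_pos: [0.4248, 0.3281, 0.0338]
ee_rot: [179.9, 0.0, 147.5]
ft_force: [-0.5, -0.9, 5.1]
gripper_width: 0.03
finger_force: 40.0
```

```bash
python3 -m jog '0 0 -0.2 0;0 0 -0.5 0;0 0 -0.8 0;0 0 -1 0;0 0 -1 0;0 0 -1 0;0 0 -1 0'
python3 - <<'E'
from h import *
c=fix(snap("wrist","pics/w7.png"));o=ctrl.observe();p=o["ee_pos"];R=Rn.from_euler('xyz',o["ee_rot"],degrees=True).as_matrix();print(p,o["ee_rot"])
for q in [(0,0,-.012),(.027,0,-.012),(-.03,0,-.012)]: print(proj(c,p+R@np.array(q)).round(1))
u,v=proj(c,p+R@np.array([0,0,-.012]))[0].astype(int)-[40,35];print("off",u,v)
cv2.imwrite("pics/crop7.png",cv2.convertScaleAbs(cv2.resize(c["color"][v:v+60,u:u+80],(800,600),interpolation=cv2.INTER_CUBIC),alpha=1.8,beta=15))
E
```

```text
time_s: 10.95
ee_pos: [0.4239, 0.3274, 0.1825]
ee_rot: [-180.0, -0.0, 147.5]
ft_force: [-0.5, -0.7, -1.2]
gripper_width: 0.0296
finger_force: 40.0
[0.42357224 0.32715553 0.18168815] [-1.79862585e+02 -3.87814553e-02  1.47485108e+02]
[[322.9 347.7]]
[[323.  283.2]]
[[322.7 411.5]]
off 282 312
```

View pics/crop7.png

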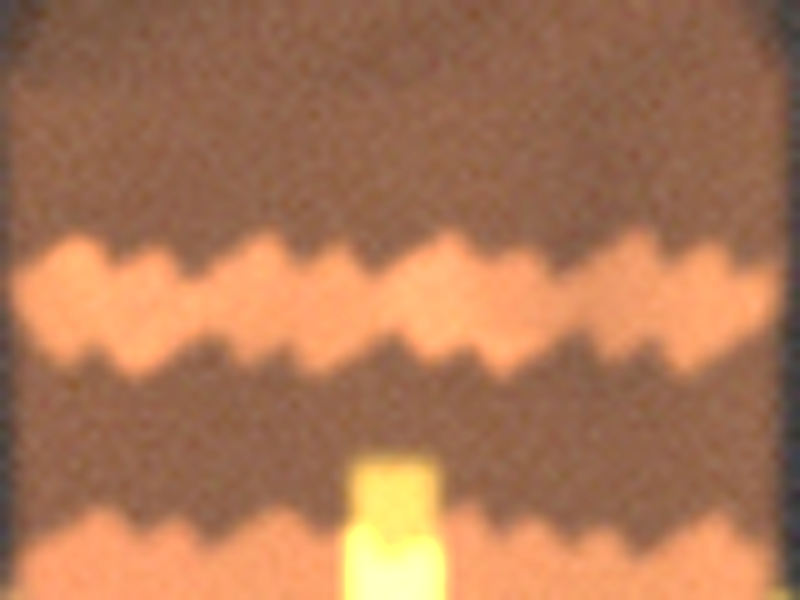

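In hand, the line start (321,357) puts the bore axis about 2 mm towards the nose from the TCP, and the grip is centred. I'll carry it over the shaft and turn it.

```bash
python3 -m jog '-0.9 -0.55 0 0;-0.9 -0.55 0 0;-0.9 -0.55 0 0;-0.9 -0.55 0 0;-0.9 -0.55 0 0' - 45; python3 -m jog '-0.9 -0.55 0 0;-0.9 -0.55 0 0;-0.9 -0.55 0 0;-0.9 -0.55 0 0;-0.9 -0.55 0 0'; python3 -m jog '-0.72 -0.51 0 -0.8;-0.72 -0.51 0 -0.8;-0.72 -0.51 0 -0.8;-0.72 -0.51 0 -0.8;-0.72 -0.51 0 -0.8;-0.72 -0.51 0 -0.8'; python3 -m jog '0 0 0 -1;0 0 0 -1;0 0 0 -1;0 0 0 -1;0 0 0 -1;0 0 0 -1'; python3 -m jog '0 0 0 -1;0 0 0 -1;0 0 0 -1;0 0 0 -1;0 0 0 -1;0 0 0 -1'
cat > d.py <<'E'
from h import *
a=[float(x) for x in sys.argv[1:]]
o=ctrl.observe();R=Rn.from_euler('xyz',o["ee_rot"],degrees=True).as_matrix()
D=np.array(a[:3])-o["ee_pos"];w=(a[3]-o["ee_rot"][2]+180)%360-180
print((R.T@D/.15).round(3),"turn",(-np.radians(w)/.5).round(3),o["ee_rot"].round(2),o["joint_pos"].round(0),o["ee_pos"].round(4))
E
python3 d.py .6124 -.0797 .175 228.7
```

```text
time_s: 11.42
ee_pos: [0.4959, 0.1775, 0.1814]
ee_rot: [-179.7, 0.1, 146.9]
ft_force: [-0.4, 0.2, -0.8]
gripper_width: 0.0294
finger_force: 45.0
time_s: 11.83
ee_pos: [0.5647, 0.0353, 0.1814]
ee_rot: [-179.7, 0.1, 147.0]
ft_force: [-1.3, -1.1, -0.9]
gripper_width: 0.0299
finger_force: 45.0
time_s: 12.33
ee_pos: [0.6123, -0.0792, 0.1809]
ee_rot: [-180.0, -0.2, 170.2]
ft_force: [-0.3, -0.0, -0.7]
gripper_width: 0.0295
finger_force: 45.0
time_s: 12.83
ee_pos: [0.6127, -0.077, 0.1824]
ee_rot: [179.9, -0.1, -161.1]
ft_force: [0.0, 0.5, -1.0]
gripper_width: 0.0299
finger_force: 45.0
time_s: 13.33
ee_pos: [0.613, -0.0783, 0.1828]
ee_rot: [180.0, 0.0, -132.7]
ft_force: [0.4, 0.1, -0.7]
gripper_width: 0.0299
finger_force: 45.0
[ 0.01  -0.003  0.052] turn -0.048 [ 179.95    0.   -132.67] [  4.  26.  -1.  96.   1.  58. 140.] [ 0.613  -0.0783  0.1828]
```

```bash
python3 -m jog '0.01 0 0 -0.05;0.01 0 0.1 -0.05;0.01 0 0.2 -0.05;0.01 0 0.24 -0.05;0.01 0 0.24 -0.05;0.01 0 0.24 -0.05'; python3 d.py .6124 -.0797 .140 228.7;  python3 -m jog '0 0 0.01 0;0 0 0.02 0;0 0 0.03 0;0 0 0.04 0;0 0 0.05 0;0 0 0.05 0;0 0 0.05 0';python3 d.py .6124 -.0797 .130 228.7
```

```text
time_s: 13.83
ee_pos: [0.6122, -0.0801, 0.1471]
ee_rot: [180.0, -0.0, -130.9]
ft_force: [0.0, 1.0, -0.3]
gripper_width: 0.0299
finger_force: 45.0
[-0.003  0.001  0.047] turn 0.012 [ 1.7997e+02 -2.0000e-02 -1.3095e+02] [  4.  28.  -1.  98.   1.  53. 141.] [ 0.6122 -0.0801  0.1471]
time_s: 14.42
ee_pos: [0.6123, -0.0803, 0.1396]
ee_rot: [180.0, -0.0, -130.9]
ft_force: [-0.3, -0.1, -0.0]
gripper_width: 0.0297
finger_force: 45.0
[-0.004  0.002  0.064] turn 0.014 [ 180.     -0.   -130.89] [  4.  29.  -2.  99.   1.  53. 141.] [ 0.6123 -0.0803  0.1396]
```

```bash
python3 -m jog '0 0 0.01 0;0 0 0.02 0;0 0 0.02 0;0 0 0.02 0'; python3 -m jog '0 0 0.01 0;0 0 0.02 0;0 0 0.02 0;0 0 0.02 0'
```

```text
time_s: 14.75
ee_pos: [0.6122, -0.0805, 0.1365]
ee_rot: [-180.0, -0.0, -130.9]
ft_force: [0.3, -1.6, -0.8]
gripper_width: 0.0294
finger_force: 45.0
time_s: 15.08
ee_pos: [0.6122, -0.0805, 0.1335]
ee_rot: [-180.0, -0.0, -130.9]
ft_force: [1.2, -3.0, -2.2]
gripper_width: 0.0299
finger_force: 45.0
```

Engaged: 7 mm down over the shaft, with no upward force and only a slight side load. I'll ease sideways and continue.

```bash
python3 -m jog '0.003 -0.004 0 0;0.003 -0.004 0.01 0;0.003 -0.004 0.02 0;0.003 -0.004 0.03 0;0.003 -0.004 0.03 0'; python3 -m jog '0 0 0.01 0;0 0 0.02 0;0 0 0.02 0;0 0 0.02 0'
```

```text
time_s: 15.5
ee_pos: [0.6122, -0.0807, 0.1287]
ee_rot: [180.0, -0.0, -130.9]
ft_force: [-0.3, -0.4, -0.8]
gripper_width: 0.0299
finger_force: 45.0
time_s: 15.83
ee_pos: [0.6124, -0.0809, 0.126]
ee_rot: [180.0, -0.0, -130.9]
ft_force: [0.4, 0.1, 0.1]
gripper_width: 0.0296
finger_force: 45.0
```

```bash
python3 -m jog '0 0 0.01 0;0 0 0.02 0;0 0 0.02 0;0 0 0.02 0'; python3 -m jog '0 0 0.01 0;0 0 0.02 0;0 0 0.03 0;0 0 0.03 0';  python3 -m jog '0 0 0.01 0;0 0 0.02 0;0 0 0.02 0;0 0 0.02 0'
```

```text
time_s: 16.17
ee_pos: [0.6127, -0.081, 0.1235]
ee_rot: [-180.0, 0.0, -130.9]
ft_force: [-1.0, -0.6, 3.2]
gripper_width: 0.0299
finger_force: 45.0
time_s: 16.5
ee_pos: [0.6127, -0.081, 0.1188]
ee_rot: [-180.0, 0.0, -130.9]
ft_force: [-2.6, -0.4, 6.5]
gripper_width: 0.0297
finger_force: 45.0
time_s: 16.83
ee_pos: [0.6127, -0.081, 0.1167]
ee_rot: [-180.0, 0.0, -130.9]
ft_force: [-3.6, -0.3, 11.8]
gripper_width: 0.0298
finger_force: 45.0
```

```bash
python3 -m jog '0 0 0.005 0;0 0 0.01 0;0 0 0.01 0;0 0 0.01 0'; python3 -m jog '0 0 0 0;0 0 0.005 0;0 0 0.005 0;0 0 0.005 0;0 0 0.005 0;0 0 0.005 0' - 60
python3 - <<'E'
from h import *
s=fix(snap("scene","pics/s8.png"));t=fix(snap("top","pics/t8.png"))
im=np.zeros((480,800,3),np.uint8)
im[:,:480]=cv2.resize(s["color"][200:320,160:280],(480,480),interpolation=cv2.INTER_CUBIC)
im[:320,480:]=cv2.resize(t["color"][140:280,345:485],(320,320),interpolation=cv2.INTER_CUBIC)
cv2.imwrite("pics/crop8.png",cv2.convertScaleAbs(im,alpha=1.4))
E
```

```text
time_s: 17.17
ee_pos: [0.6129, -0.081, 0.1166]
ee_rot: [-179.9, 0.1, -130.9]
ft_force: [-7.9, 1.6, 20.9]
gripper_width: 0.0294
finger_force: 45.0
time_s: 17.67
ee_pos: [0.6129, -0.081, 0.1165]
ee_rot: [-179.9, 0.1, -130.9]
ft_force: [-9.7, 1.2, 26.3]
gripper_width: 0.0297
finger_force: 60.0
```

View pics/crop8.png

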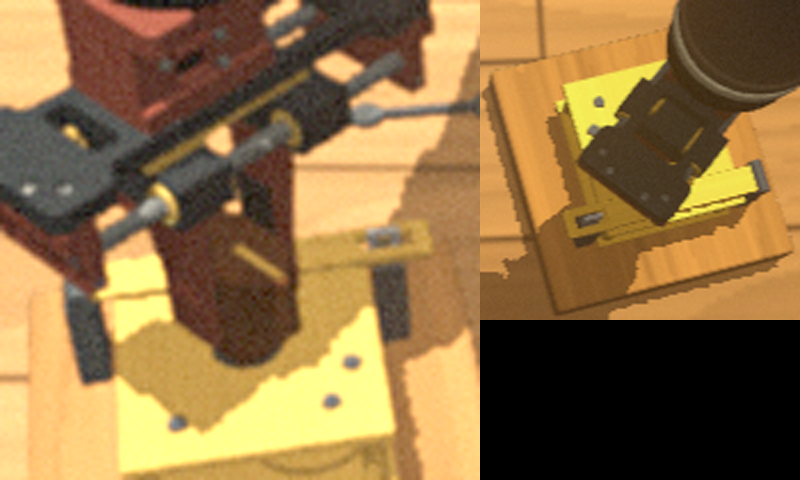

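The knob sits right down at the collar. The shaft is on its stop: force rose from 12 to 26 N with no travel after about 8 mm of spring. The hasp is still closed with the staple through it. Handing in.

```bash
python3 -c "
from plant import order
print(order.job_done())"
```

```text
the job is handed in; nothing more can be done
None
```

I've handed the job in: the hasp is closed over its staple, and the walnut knob is fully on the D-shaft with its nose along the flat. The gripper is still holding it pressed on the stop at about 26 N after 17.7 s, and I left the loose parts where they lay; no verdict came back.

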